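Put the milled block back in its case, lower the keeper bar and shut the lid

ROBOT

A 6-joint arm with a two-finger parallel gripper is mounted at the origin on the work surface; the furniture and walls round the work are solid. World frame = base frame: x ahead of the robot, y to its left, z up, the work surface at z = 0. Lengths are in m, angles in rad, forces in N, time in s.
With the tool pointing down it reaches from about 0.225 to 0.875 m from the base axis. Payload 3.4 kg.
Tool frame: the origin (TCP) lies at the very end of the fingers, on their centre line; the grasp point (between the pads) lies 19 mm behind it; z points along the fingers, y is the line along which they close (so a half turn about z gives the same grasp; the last joint's range is limited). The gripper opens to 85 mm and grips with 20 to 120 N. Pads are 22 mm wide; open, the fingers measure 114 mm over their backs; the gripper's body (76 mm by 85 mm) begins 54 mm behind the grasp point. The pads swing forward as they close: fully open they stand 13 mm farther back than shut.
Start: joints at [-1.35, 0.276, 1.505, -0, 1.361, -0.121], TCP at [0.193, -0.542, 0.231] pointing down, gripper open.
Joint ranges: [-2.89, 2.89], [-0.75, 2.08], [0.22, 2.7], [-1.18, 4.32], [0.11, 2.71], [-2.7, 2.7]. Speed limits (rad/s): [2.57, 2.57, 3.14, 3.14, 3.14, 3.14].

INTERFACE

Orientations are given as a unit quaternion [w, x, y, z].
In Python, from rig import get_state, optics, sign_off gives the robot as it stands.
- The arm moves only by the tool send_rows, never from a script. Its argument "increments" is a list of rows, each an object with "gripper": the gripper's target within -1 to 1 (shut at 1, half-way at 0, fully open at -1); "linear": the shift along the world's x, y, z in m, a list of three; "delta_rot": the turn, a rotation vector about the world's x, y, z in rad, a list of three. In form: [{"gripper": gripper, "linear": [dx, dy, dz], "delta_rot": [rx, ry, rz]}, ...]. A call has 1 to 8 rows; each row is the pose to reach, as a shift and turn from the pose commanded when the call began; what a row does not reach only later rows make up. A row lasts 1/10 s, in which the tool goes at most 50 mm and 8.59 degrees, less where a joint would pass 70% of its speed; a pose out of reach is approached as far as the arm can. A call with a gripper value outside its range is refused whole. The fingers move at their own pace and stop on an object; "newtons" is the grip in N (left out, the last holds). Time passes only in rows, so rows that repeat a pose let the fingers close. It gives the time, the measured TCP pose, the force, the opening and the grip force at its end, in the units of the state.
- get_state(): the state, without advancing time (a new reading comes with each control period).
- optics.get_image(name): name is "scene" or "top"; returns a dict with "pixels" (480x640x3 uint8, blue, green, red), "K" (3x3 intrinsics, pixels), "rvec" (rotation vector, rad) and "tvec" (3), from world to camera coordinates, as OpenCV has them. Camera axes: x right, y down, z forward; pixel columns grow to the right and rows downward; lengths in m; the calibration is good to about 2 mm. A picture is of the moment at which its call begins. There is no depth.
- sign_off(): hands the job in; it is judged then, once.
The state is a dict: "clock": time; "qpos": joint angles; "qd": joint speeds; "effort": joint torques, N m; "position": TCP position; "ee_rot": TCP orientation; "contact_force": force on the tool from outside, world axes, zero at the start; "moment": the same for the moment, N m; "width": finger opening in m; "gripper_force": force on a finger pad.
Only numpy, scipy, OpenCV 4.12 (cv2) and the standard library are available. Lean on these libraries where they do the work, as an engineer would, in place of code of your own. Each camera call takes 0.05 s, during which the arm holds its last target. There are 200 camera calls.

TASK

Put the milled block away: take it from its bench stand and lay it flat in the open instrument case, between the upright ears and centred under the raised keeper bar; set it down there, do not let it drop. Then swing the keeper bar fully down over it, and after that shut the case lid fully. Do not disturb the other things on the bench.

Things in the scene. Friction and masses are not known exactly. Their poses are not given: they have to be found in the camera images.
- block: Plain milled rectangular metal block with two holes in its top, 30 (x) by 60 (y) by 20 (z) mm, about 0.12 kg. Origin: centre of its underside; y along its length. It starts in the stand (only the bench round it is clear: a granite plate 70 mm high lies beyond x = 0.5 right of y = -0.28, stacked cases beyond x = 0.57), its underside 14 mm above the bench, long axis along the stand's y.
- stand: Small fixed steel bench stand. Origin: on the bench at its centre. Base 64 (x) by 50 (y) by 14 mm high, on it two cheeks 11 mm thick, 52 mm long in y, 34 mm apart inside, tops 42 mm above the bench. They cover the block's long faces to within 4 mm of its ends; only the ends (60 mm apart, along y) are free for fingers. The block lifts straight up and out.
- case: Green moulded instrument case, fixed to the bench, 147 (x) by 186 (y) by 53 mm high when shut. Origin: on the bench at its centre; x points from its front (robot's side) to its hinge at the back. Walls at x = -66 and +68, y = +-93 mm, 3 mm thick, rims 30 mm high; flat inner floor 18 mm above the bench. The open lid reaches back to x = 130 mm.
- pocket (a point): Centre of the block's place, on the inner floor, 8 mm in front of the case's origin; axes as the case's. The block lies with its length along x between two pairs of black ears (66 mm apart inside, 11 mm square at y = +-13.5 mm, 26 mm high) that bar fingers from its ends; beside its long faces the floor is free for 70 mm. A grey patch 68 by 36 mm marks the place.
- keeper (a joint): Aluminium keeper bar in the case, 108 mm long, 12 mm wide, 6 mm thick. Angle in rad: 0 = down, level over the block (2 mm above it, between the ears); about 1.6 = standing up at the back. It turns about the case's y axis through point keeper_hinge; light friction (0.03 N m) holds it where it is left. There are about 35 mm between the raised bar and the open lid behind it.
- keeper_hinge (a point): Axis of the keeper bar: 52 mm behind the case's origin, 43 mm above the bench; axes as the case's. The bar's mid-plane passes through it; when down it points to the case's -x.
- keeper_tip (a point): On the keeper bar, 100 mm from its hinge axis, on its upper face when down (its rear face when raised).
- case_lid (a joint): Lid of the case. Angle in rad: 0 = shut, 1.83 = fully open (leaning a little backwards). It turns about the case's y axis through point lid_hinge. Friction 0.1 N m: it stays where it is left when nearly upright, and may fall shut in the last part.
- lid_hinge (a point): Axis of the lid: at the back, 71 mm behind the case's origin, 30 mm above the bench; axes as the case's. The lid is a tray 22 mm deep and 186 mm wide that reaches 137 mm from this axis; when shut its outer face is level, 52 mm above the bench.
- lid_front (a point): Middle of the lid's front edge, on its outer face: 137 mm from the hinge axis along the lid and 22 mm out from it. Open, it is the lid's top rear edge, about 165 mm above the bench.
- v_block: Bystander: steel V-block, 40 by 50 by 32 mm high. Origin: centre of its underside.
- ring: Bystander: steel setting ring, 46 mm across, 16 mm high. Origin: centre of its underside.
- bottle: Bystander: amber oil bottle with dropper, 34 mm across, 86 mm high. Origin: centre of its underside.
- plug: Bystander: thread plug gauge lying down, 87 mm long in its y, 16 mm wide, 14 mm high. Origin: centre of its underside.
- tape: Bystander: pocket tape measure, 36 by 66 by 58 mm high. Origin: centre of its underside.
There are look-alikes about, which are no part of the job. Of the things like the block, leave any that is purple; of the rest the smaller one is meant.

How it is judged:
By the outcome, as a careful person would: the job done as asked, in the order asked, and still so for the second after the job is handed in, with the robot touching nothing.
It also fails if it takes over 67 s, if anything falls off the work surface, if the arm or the gripper's body presses on something with over 40 N, if the wrist force passes 120 N, or if a joint passes its speed limit or range.

## Working session

There is one attempt and no reset: what is moved stays moved. The work goes in short steps, Python scripts to look and compute and a tool call to move; the robot and the scene stay as the last step left them, time stands still between calls to the robot, and variables do not carry over. Pictures are saved under pics/ and viewed, at most 13 in all, crops included, and the job is handed in when it is done.

Besides the shell and the picture viewer there is one more tool, called after "Call:" as name(argument=value, ...) on one line, values as JSON. send_rows: Moves the arm, as the interface text tells. Its arguments: {"type":"object","properties":{"increments":{"type":"array"},"newtons":{"type":"number"}},"required":["increments"]}

```bash
mkdir -p pics
cat > h.py <<'E'
import numpy as np,cv2
from rig import get_state, optics, sign_off
def cam(n):
    d=optics.get_image(n); d['R']=cv2.Rodrigues(np.array(d['rvec'],float))[0]; d['t']=np.array(d['tvec'],float).ravel(); d['K']=np.array(d['K'],float); return d
def ray(d,uv):
    v=d['R'].T@np.linalg.solve(d['K'],[uv[0],uv[1],1.]); return -d['R'].T@d['t'],v
def onz(d,uv,z):
    c,v=ray(d,uv); return c+v*(z-c[2])/v[2]
def proj(d,P):
    return cv2.projectPoints(np.array(P,float).reshape(-1,3),d['R'],d['t'],d['K'],None)[0].reshape(-1,2)
E
python3 - <<'E'
from h import *
for n in('scene','top'):
    d=cam(n); cv2.imwrite(f'pics/{n}0.png',d['pixels']); print(n,-d['R'].T@d['t'],d['K'][0,0],onz(d,(320,240),0))
print(get_state())
E
```

```text
scene [-0.21496062  0.73474237  0.51671361] 458.38824876622687 [ 0.63924915 -0.13116673  0.        ]
top [ 0.2389444  -0.00160656  1.25147346] 604.9755592325522 [ 0.52219997 -0.02224794  0.        ]
{'clock': 0.1, 'qpos': array([-1.34998244e+00,  2.76519106e-01,  1.50598957e+00,  1.91312999e-05,
        1.36071319e+00, -1.21028593e-01]), 'qd': array([ 1.33091518e-03, -1.20641257e-03, -2.86582554e-03, -1.66868899e-03,
       -8.30875365e-05,  1.42932512e-04]), 'effort': array([ 1.94466309e-03, -4.17699373e+01, -2.46404243e+01, -1.88813242e-04,
        5.78376421e-03, -2.72183364e-06]), 'position': array([ 0.19263646, -0.54127596,  0.23054019]), 'ee_rot': array([-8.14056212e-04,  9.85428505e-01,  1.70088208e-01, -3.12837921e-05]), 'contact_force': array([1.18634494, 0.37434617, 0.3262916 ]), 'moment': array([0.03063628, 0.00424989, 0.01997149]), 'gripper_force': 0.0, 'width': 0.08515430790272219}
```

View pics/scene0.png

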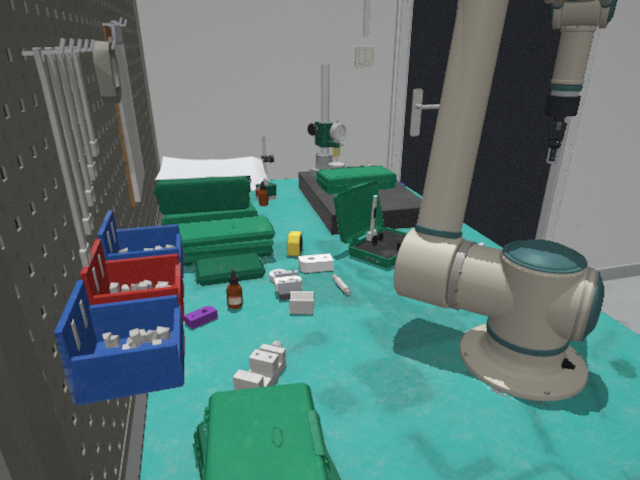

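View pics/top0.png

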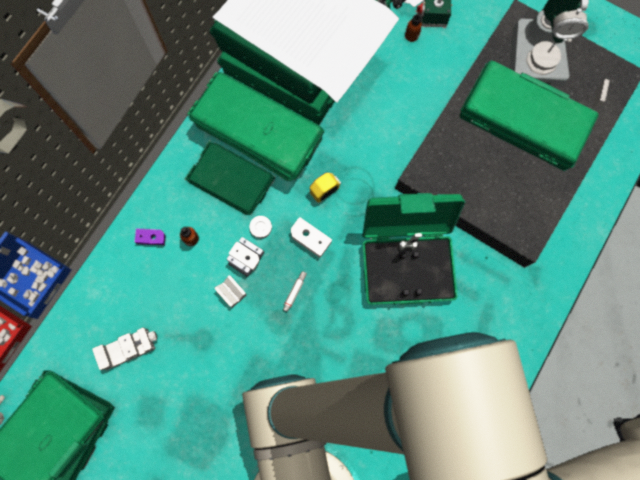

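Scene: open case at (375,235), and white pieces at (316,263) and (288,285). Top: open case at (410,262), and three things like the block: purple at (150,237), a loose large white one at (311,238), and a smaller one between cheeks at (243,255). The one at (243,255) fits best (not purple, smaller, in a stand). I'll confirm it in one enlarged crop.

Run:
```python
from h import *
a=cv2.imread('pics/top0.png')[205:315,205:345]; b=cv2.imread('pics/top0.png')[185:315,350:480]
r=lambda i,s:cv2.resize(i,s,interpolation=cv2.INTER_CUBIC)
s=cv2.imread('pics/scene0.png'); c=s[235:325,255:355]; e=s[175:275,325:425]
cv2.imwrite('pics/crop1.png',np.vstack([np.hstack([r(a,(400,300)),r(b,(400,300))]),np.hstack([r(c,(400,300)),r(e,(400,300))])]))
d=cam('top')
for p in [(243,255),(311,238),(150,237),(410,265),(365,305),(455,297)]: print(p,onz(d,p,0.03))
```

```text
(243, 255) [0.47994735 0.13603567 0.03      ]
(311, 238) [ 0.51920627 -0.00303146  0.03      ]
(150, 237) [0.51327754 0.33027417 0.03      ]
(410, 265) [ 0.46728997 -0.2073978   0.03      ]
(365, 305) [ 0.38293029 -0.11531068  0.03      ]
(455, 297) [ 0.40351939 -0.2978073   0.03      ]
```

View pics/crop1.png

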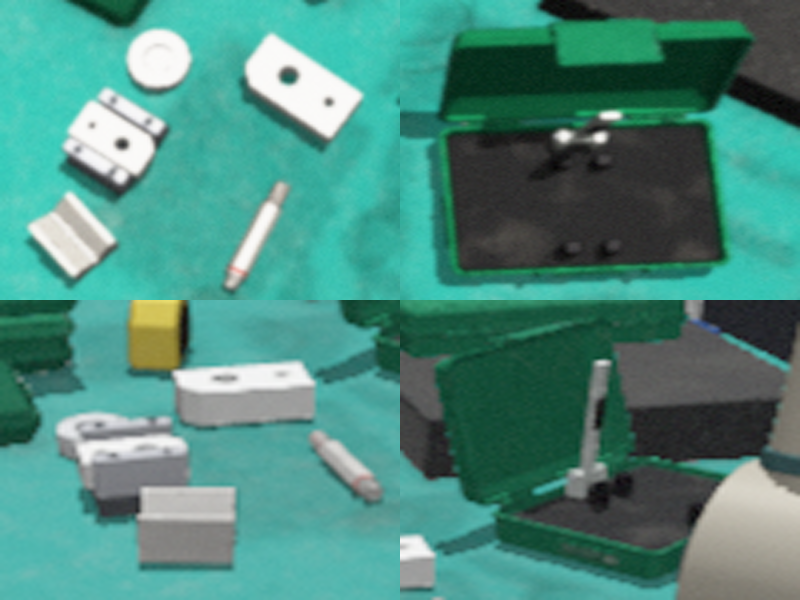

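The crop confirms it. The white two-hole block between the cheeks at top (243,255) is in the stand and smaller; the one at (311,238) lies loose and is larger; the purple one is out. I'll measure the stand and case next.

```bash
cat >> h.py <<'E'
def zoom(im,x,y,w,h,k,eq=False):
    c=im[y:y+h,x:x+w]
    if eq: c=cv2.normalize(np.minimum(c,110),None,0,255,cv2.NORM_MINMAX)
    o=cv2.resize(c,None,fx=k,fy=k,interpolation=cv2.INTER_CUBIC)
    for i in range(0,w,10): cv2.putText(o,str(x+i),(i*k,8),0,.3,(0,0,255)); cv2.line(o,(i*k,0),(i*k,h*k),(0,0,255) if 0 else (200,80,80),1)
    for j in range(0,h,10): cv2.putText(o,str(y+j),(0,j*k+8),0,.3,(0,0,255)); cv2.line(o,(0,j*k),(w*k,j*k),(200,80,80),1)
    return o
E
python3 - <<'E'
from h import *
d=cam('top'); im=d['pixels']
cv2.imwrite('pics/z1.png',np.hstack([np.vstack([zoom(im,220,230,50,50,8),np.full((200,400,3),0,np.uint8)]),np.vstack([zoom(im,360,230,100,80,4,True),zoom(im,390,282,50,35,8,True)])[:600]]))
hsv=cv2.cvtColor(im,cv2.COLOR_BGR2HSV)
dark=((hsv[...,2]<75)&(hsv[...,1]<110)).astype(np.uint8); dark=cv2.morphologyEx(dark,cv2.MORPH_CLOSE,np.ones((3,3)))
n,l,s,c=cv2.connectedComponentsWithStats(dark); k=l[285,385]; print(s[k])
cn=max(cv2.findContours((l==k).astype(np.uint8),0,1)[0],key=cv2.contourArea)
ap=cv2.approxPolyDP(cv2.convexHull(cn),4,True)[:,0]; 
for p in ap: print(p,onz(d,p,.03)[:2],onz(d,p,.018)[:2])
w=((hsv[...,1]<70)&(hsv[...,2]>110)).astype(np.uint8); n,l,s,c=cv2.connectedComponentsWithStats(w); k=l[250,243]; print(s[k])
cn=max(cv2.findContours((l==k).astype(np.uint8),0,1)[0],key=cv2.contourArea); r=cv2.minAreaRect(cn); print(r)
for p in cv2.boxPoints(r): print(p,onz(d,p,.042)[:2])
E
```

```text
[ 366  238   88   64 4799]
[447 240] [ 0.52176209 -0.28476616] [ 0.52454055 -0.28754798]
[452 297] [ 0.40337422 -0.2917197 ] [ 0.40498961 -0.29456983]
[370 300] [ 0.39330788 -0.12540603] [ 0.39482438 -0.12662226]
[366 244] [ 0.50922958 -0.11699902] [ 0.51188492 -0.11813266]
[227 237  37  36 782]
((244.8539581298828, 255.03372192382812), (30.527938842773438, 28.195945739746094), 32.0053825378418)
[224.43823 258.8989 ] [0.46859232 0.17203554]
[239.38205 234.98877] [0.51924167 0.14409415]
[265.26968 251.16855] [0.48663669 0.08964756]
[250.32587 275.07867] [0.43657314 0.11791061]
```

View pics/z1.png

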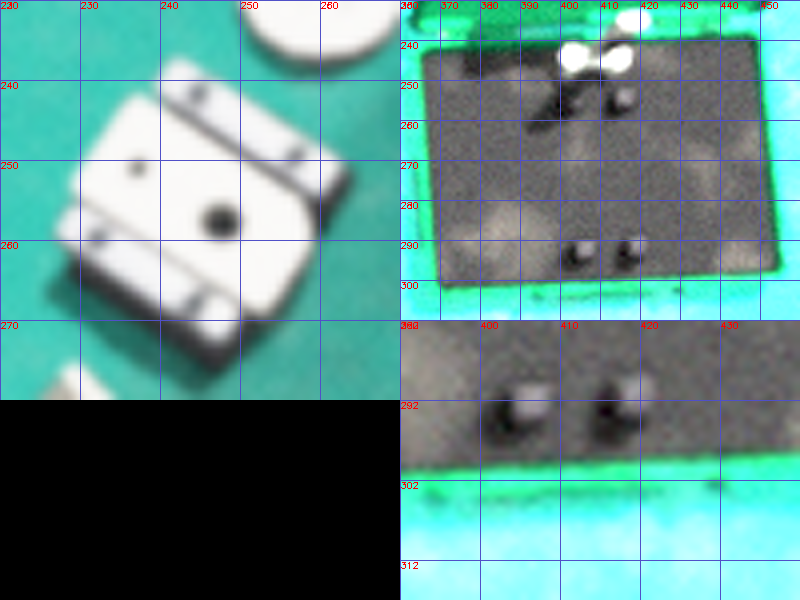

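Block top at z=34 shows corners near (236.5,241.5), (229,253.5), (259.5,258.5) and (251.5,270). Front ear tops are at (406.3,292) and (419.5,290.9), the rear right one at (416.2,254.5).

Run:
```python
from h import *
d=cam('top'); g=lambda u,v,z:onz(d,(u,v),z)[:2]
s=[g(*p,.042) for p in[(241.8,236.8),(263.5,249.5),(247.5,272.8),(226.9,260)]]
ax=(s[1]-s[0]+s[2]-s[3])/2; print('stand',np.mean(s,0),np.degrees(np.arctan2(ax[1],ax[0])),np.linalg.norm(ax))
b=[g(*p,.034) for p in[(236.5,241.5),(259.5,258.5),(251.5,269.8),(229,253.5)]]
ax=(b[1]-b[0]+b[2]-b[3])/2;print('block',np.mean(b,0),np.degrees(np.arctan2(ax[1],ax[0])),np.linalg.norm(ax),np.linalg.norm(b[0]-b[3]))
# case frame from floor/rim: front line z=.03 (inner rim), left line z=.03, right z=.018
A,B=g(452,297,.03),g(370,300,.03); v=B-A; th=np.arctan2(v[1],v[0])-np.pi/2
C,D=g(370,300,.03),g(366,244,.03); w=D-C; print('case yaw from front',np.degrees(th),'left',np.degrees(np.arctan2(w[1],w[0])), 'right',np.degrees(np.arctan2(*(g(447,240,.018)-g(452,297,.018))[::-1])))
F=[g(406.3,292,.044),g(419.5,290.9,.044)];R=g(416.2,254.5,.044)
print('ears',F,R,'sep',np.linalg.norm(F[0]-F[1]),np.linalg.norm(R-F[1]))
for t in(th,np.arctan2(w[1],w[0])):
  ex=np.array([np.cos(t),np.sin(t)]);ey=np.array([-ex[1],ex[0]])
  m=np.mean(F,0)+38.5e-3*ex; print('pocket from ears',np.degrees(t),m,(R+F[0])/2)
  L=g(368,272,.03);Rr=g(449.5,268,.018);Fr=g(411,298.5,.03)
  ly=(L@ey-.0915+Rr@ey+.0915)/2; lx=Fr@ex+.0645-.008; print('pocket from walls',lx*ex+ly*ey,'width',L@ey-Rr@ey)
from scipy.spatial.transform import Rotation as Ro
q=get_state()['ee_rot'];r=Ro.from_quat(q[[1,2,3,0]]).as_matrix();print(r)
```

```text
stand [0.47827741 0.13077326] -119.84918432181988 0.0510921554032998
block [0.47756872 0.13325503] -124.88554030539636 0.05882506665806651 0.029216468016676066
case yaw from front 3.4636704673477623 left 4.148009878637577 right 3.3614191567937635
ears [array([ 0.40938877, -0.19686784]), array([ 0.41224582, -0.22342122])] [ 0.48670621 -0.21795888] sep 0.02670664342537782 0.07466047401745401
pocket from ears 3.4636704673477623 [ 0.44924697 -0.20781853] [ 0.44804749 -0.20741336]
pocket from walls [ 0.45481197 -0.20637415] width 0.17044586459838704
pocket from ears 4.148009878637577 [ 0.44921645 -0.2073597 ] [ 0.44804749 -0.20741336]
pocket from walls [ 0.45483406 -0.20640993] width 0.17048418912960758
[[ 9.42150133e-01  3.35191117e-01 -2.03391149e-04]
 [ 3.35191170e-01 -9.42149805e-01  7.90432125e-04]
 [ 7.33208954e-05 -8.12880649e-04 -9.99999667e-01]]
```

Call:
send_rows(increments=[{"gripper": -1, "linear": [0.018, 0.0425, 0.004], "delta_rot": [0, 0, 0.141]}, {"gripper": -1, "linear": [0.036, 0.085, 0.008], "delta_rot": [0, 0, 0.282]}, {"gripper": -1, "linear": [0.054, 0.1275, 0.012], "delta_rot": [0, 0, 0.423]}, {"gripper": -1, "linear": [0.072, 0.17, 0.016], "delta_rot": [0, 0, 0.564]}, {"gripper": -1, "linear": [0.09, 0.2125, 0.02], "delta_rot": [0, 0, 0.705]}, {"gripper": -1, "linear": [0.108, 0.255, 0.024], "delta_rot": [0, 0, 0.846]}, {"gripper": -1, "linear": [0.126, 0.2975, 0.028], "delta_rot": [0, 0, 0.987]}, {"gripper": -1, "linear": [0.144, 0.34, 0.032], "delta_rot": [0, 0, 1.128]}], newtons=40)

```text
clock: 1.05
position: [0.337, -0.2, 0.2636]
ee_rot: [0.0, 0.74, 0.672, 0.0]
contact_force: [0.8, -0.9, 0.4]
width: 0.0852
gripper_force: 0.0
```

Call:
send_rows(increments=[{"gripper": -1, "linear": [0.018, 0.0415, -0.01], "delta_rot": [0, 0, 0.14]}, {"gripper": -1, "linear": [0.036, 0.083, -0.03], "delta_rot": [0, 0, 0.28]}, {"gripper": -1, "linear": [0.054, 0.1245, -0.05], "delta_rot": [0, 0, 0.42]}, {"gripper": -1, "linear": [0.072, 0.166, -0.07], "delta_rot": [0, 0, 0.56]}, {"gripper": -1, "linear": [0.09, 0.2075, -0.09], "delta_rot": [0, 0, 0.7]}, {"gripper": -1, "linear": [0.108, 0.249, -0.11], "delta_rot": [0, 0, 0.84]}, {"gripper": -1, "linear": [0.126, 0.2905, -0.13], "delta_rot": [0, 0, 0.98]}, {"gripper": -1, "linear": [0.141, 0.333, -0.14], "delta_rot": [0, 0, 1.122]}])

```text
clock: 1.85
position: [0.4775, 0.133, 0.1217]
ee_rot: [-0.001, 0.268, 0.963, -0.0]
contact_force: [0.4, -1.7, 0.7]
width: 0.0853
gripper_force: 0.0
```

Call:
send_rows(increments=[{"gripper": -1, "linear": [0, 0, 0], "delta_rot": [0, 0, 0]}, {"gripper": -1, "linear": [0, 0, 0], "delta_rot": [0, 0, 0]}])

```text
clock: 2.05
position: [0.4774, 0.132, 0.1228]
ee_rot: [-0.001, 0.271, 0.963, -0.0]
contact_force: [-0.1, 0.1, -0.8]
width: 0.0854
gripper_force: 0.0
```

```bash
cat >> h.py <<'E'
from scipy.spatial.transform import Rotation as Ro
def tool():
    s=get_state();q=s['ee_rot'];r=Ro.from_quat(q[[1,2,3,0]]).as_matrix()
    print('t',s['clock'],'p',s['position'].round(4),'yaw_y',np.degrees(np.arctan2(r[1,1],r[0,1])).round(2),'z',r[:,2].round(3),'w',round(s['width'],4),'F',s['contact_force'].round(1),'q',s['qpos'].round(2),'gf',s['gripper_force'])
    return s
E
python3 - <<'E'
from h import *
tool()
d=cam('scene');t=cam('top')
cv2.imwrite('pics/z2.png',np.hstack([cv2.resize(d['pixels'][200:340,230:370],(400,400),interpolation=2),cv2.resize(d['pixels'][175:275,330:430],(400,400),interpolation=2)]))
print('block end mids in scene', proj(d,[[.478+.03*np.cos(1.03)*s,.132+.03*np.sin(1.03)*s,.034] for s in(1,-1)]))
E
```

```text
t 2.05 p [0.4774 0.132  0.1228] yaw_y 58.6 z [-0.001 -0.001 -1.   ] w 0.0854 F [-0.1  0.1 -0.8] q [ 0.13  0.25  1.84 -0.    1.06 -0.89] gf 0.0
block end mids in scene [[275.64048494 279.76360513]
 [301.86873571 276.70442962]]
```

View pics/z2.png

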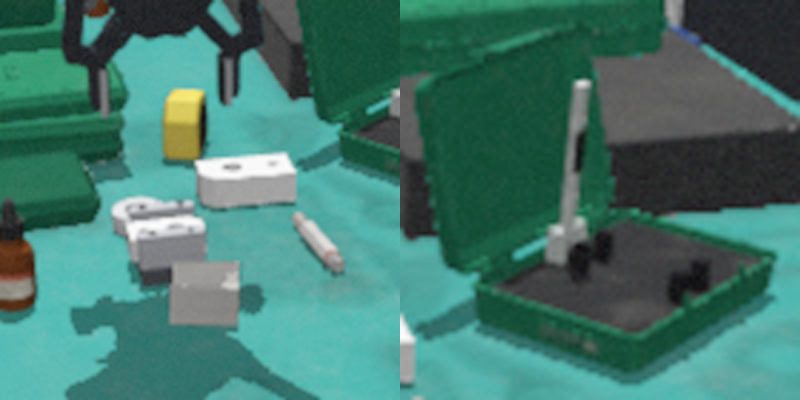

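Arm is clear of the case and the block is seen at scene (288,278), matching the prediction (289,278). Descend and grip the ends.

Call:
send_rows(increments=[{"gripper": -1, "linear": [0, 0, -0.03], "delta_rot": [0, 0, 0]}, {"gripper": -1, "linear": [0, 0, -0.06], "delta_rot": [0, 0, 0]}, {"gripper": -1, "linear": [0, 0, -0.085], "delta_rot": [0, 0, 0]}, {"gripper": -1, "linear": [0, 0, -0.1], "delta_rot": [0, 0, 0]}, {"gripper": -1, "linear": [0, 0, -0.11], "delta_rot": [0, 0, 0]}, {"gripper": -1, "linear": [0, 0, -0.11], "delta_rot": [0, 0, 0]}])

```text
clock: 2.75
position: [0.477, 0.13, 0.0129]
ee_rot: [-0.001, 0.273, 0.962, -0.0]
contact_force: [-0.4, 0.3, 0.7]
width: 0.0857
gripper_force: 0.0
```

Call:
send_rows(increments=[{"gripper": 0, "linear": [0, 0, 0], "delta_rot": [0, 0, 0]}, {"gripper": 0, "linear": [0, 0, 0], "delta_rot": [0, 0, 0]}, {"gripper": 0, "linear": [0, 0, 0], "delta_rot": [0, 0, 0]}, {"gripper": 0, "linear": [0, 0, 0], "delta_rot": [0, 0, 0]}, {"gripper": 0, "linear": [0, 0, 0], "delta_rot": [0, 0, 0]}, {"gripper": 0, "linear": [0, 0, 0], "delta_rot": [0, 0, 0]}], newtons=40)

```text
clock: 3.35
position: [0.4791, 0.1313, 0.0148]
ee_rot: [0.002, 0.271, 0.962, 0.001]
contact_force: [-0.9, -1.2, 6.6]
width: 0.0594
gripper_force: 44.1
```

Call:
send_rows(increments=[{"gripper": 0, "linear": [0, 0, 0.015], "delta_rot": [0, 0, 0]}, {"gripper": 0, "linear": [0, 0, 0.035], "delta_rot": [0, 0, 0]}, {"gripper": 0, "linear": [0, 0, 0.06], "delta_rot": [0, 0, 0]}, {"gripper": 0, "linear": [0, 0, 0.08], "delta_rot": [0, 0, 0]}, {"gripper": 0, "linear": [-0.02, -0.03, 0.09], "delta_rot": [0, 0, -0.12]}, {"gripper": 0, "linear": [-0.04, -0.06, 0.09], "delta_rot": [0, 0, -0.25]}, {"gripper": 0, "linear": [-0.06, -0.095, 0.09], "delta_rot": [0, 0, -0.38]}, {"gripper": 0, "linear": [-0.075, -0.125, 0.09], "delta_rot": [0, 0, -0.51]}])

```text
clock: 4.15
position: [0.4009, 0.0053, 0.1035]
ee_rot: [-0.0, 0.507, 0.862, -0.0]
contact_force: [0.8, -1.0, -2.2]
width: 0.0594
gripper_force: 44.0
```

Call:
send_rows(increments=[{"gripper": 0, "linear": [-0.015, -0.025, -0.005], "delta_rot": [0, 0, -0.13]}, {"gripper": 0, "linear": [-0.025, -0.045, -0.02], "delta_rot": [0, 0, -0.27]}, {"gripper": 0, "linear": [-0.033, -0.056, -0.04], "delta_rot": [0, 0, -0.38]}, {"gripper": 0, "linear": [-0.033, -0.056, -0.06], "delta_rot": [0, 0, -0.443]}, {"gripper": 0, "linear": [-0.033, -0.056, -0.075], "delta_rot": [0, 0, -0.443]}, {"gripper": 0, "linear": [-0.033, -0.056, -0.085], "delta_rot": [0, 0, -0.443]}, {"gripper": 0, "linear": [-0.033, -0.056, -0.093], "delta_rot": [0, 0, -0.443]}, {"gripper": 0, "linear": [-0.033, -0.056, -0.096], "delta_rot": [0, 0, -0.443]}])

```text
clock: 4.95
position: [0.3694, -0.0496, 0.0069]
ee_rot: [-0.0, 0.683, 0.731, -0.0]
contact_force: [1.0, 0.4, -1.0]
width: 0.0592
gripper_force: 43.9
```

```bash
python3 -c "
from h import *
tool()"
```

```text
t 4.95 p [ 0.3694 -0.0496  0.0069] yaw_y 3.91 z [-0.001  0.    -1.   ] w 0.0592 F [ 1.   0.4 -1. ] q [-0.32  0.26  2.24 -0.    0.64 -0.39] gf 43.94355833530426
```

Call:
send_rows(increments=[{"gripper": 0, "linear": [0, 0, -0.002], "delta_rot": [0, 0, 0]}, {"gripper": 0, "linear": [0, 0, -0.004], "delta_rot": [0, 0, 0]}, {"gripper": 0, "linear": [0, 0, -0.005], "delta_rot": [0, 0, 0]}, {"gripper": 0, "linear": [0, 0, -0.005], "delta_rot": [0, 0, 0]}])

```text
clock: 5.35
position: [0.3699, -0.0498, 0.0025]
ee_rot: [0.0, 0.683, 0.731, 0.0]
contact_force: [-0.0, -0.0, -1.7]
width: 0.059
gripper_force: 43.9
```

Call:
send_rows(increments=[{"gripper": 0, "linear": [0, 0, -0.001], "delta_rot": [0, 0, 0]}, {"gripper": 0, "linear": [0, 0, -0.002], "delta_rot": [0, 0, 0]}, {"gripper": 0, "linear": [0, 0, -0.002], "delta_rot": [0, 0, 0]}])

```text
clock: 5.65
position: [0.3699, -0.0498, 0.0008]
ee_rot: [0.0, 0.683, 0.731, 0.0]
contact_force: [-0.3, 0.2, 5.2]
width: 0.059
gripper_force: 44.7
```

Call:
send_rows(increments=[{"gripper": -1, "linear": [0, 0, 0], "delta_rot": [0, 0, 0]}, {"gripper": -1, "linear": [0, 0, 0], "delta_rot": [0, 0, 0]}, {"gripper": -1, "linear": [0, 0, 0], "delta_rot": [0, 0, 0]}, {"gripper": -1, "linear": [0, 0, 0], "delta_rot": [0, 0, 0]}, {"gripper": -1, "linear": [0, 0, 0.02], "delta_rot": [0, 0, 0]}, {"gripper": -1, "linear": [0, 0, 0.05], "delta_rot": [0, 0, 0]}, {"gripper": -1, "linear": [0, 0, 0.09], "delta_rot": [0, 0, -0.14]}, {"gripper": -1, "linear": [0, 0, 0.12], "delta_rot": [0, 0, -0.28]}])

```text
clock: 6.45
position: [0.37, -0.0499, 0.1222]
ee_rot: [0.001, 0.78, 0.626, 0.0]
contact_force: [0.1, 0.4, -0.4]
width: 0.0855
gripper_force: 0.0
```

Call:
send_rows(increments=[{"gripper": -1, "linear": [0, 0, 0], "delta_rot": [0, 0, -0.14]}, {"gripper": -1, "linear": [0, 0, 0], "delta_rot": [0, 0, -0.28]}, {"gripper": -1, "linear": [0, 0, 0], "delta_rot": [0, 0, -0.42]}, {"gripper": -1, "linear": [0, 0, 0], "delta_rot": [0, 0, -0.56]}, {"gripper": -1, "linear": [0, 0, 0], "delta_rot": [0, 0, -0.7]}, {"gripper": -1, "linear": [0, 0, 0], "delta_rot": [0, 0, -0.84]}, {"gripper": -1, "linear": [0, 0, 0], "delta_rot": [0, 0, -0.98]}, {"gripper": -1, "linear": [0, 0, 0], "delta_rot": [0, 0, -1.12]}])

```text
clock: 7.25
position: [0.3695, -0.0497, 0.1202]
ee_rot: [-0.0, 0.993, 0.116, -0.0]
contact_force: [-0.1, -0.2, -0.4]
width: 0.0853
gripper_force: 0.0
```

Call:
send_rows(increments=[{"gripper": -1, "linear": [-0.01, 0.06, 0.02], "delta_rot": [0, 0, -0.14]}, {"gripper": -1, "linear": [-0.02, 0.1, 0.02], "delta_rot": [0, 0, -0.171]}, {"gripper": -1, "linear": [-0.02, 0.14, 0.02], "delta_rot": [0, 0, -0.171]}, {"gripper": -1, "linear": [-0.02, 0.14, 0.02], "delta_rot": [0, 0, -0.171]}])

```text
clock: 7.65
position: [0.3484, 0.0954, 0.1406]
ee_rot: [-0.001, 0.999, 0.038, 0.0]
contact_force: [0.0, -1.2, 0.5]
width: 0.0854
gripper_force: 0.0
```

Run:
```python
from h import *
tool()
d=cam('scene');t=cam('top')
u,v=proj(t,[.37,-.05,.02])[0].astype(int);print(u,v)
hsv=cv2.cvtColor(t['pixels'],cv2.COLOR_BGR2HSV)
w=((hsv[...,1]<70)&(hsv[...,2]>110)).astype(np.uint8);n,l,s,c=cv2.connectedComponentsWithStats(w)
k=l[v-5:v+5,u-5:u+5].max();print(s[k])
cn=max(cv2.findContours((l==k).astype(np.uint8),0,1)[0],key=cv2.contourArea);B=cv2.boxPoints(cv2.minAreaRect(cn));P=[onz(t,p,.02)[:2] for p in B];print(np.round(P,4),np.mean(P,0))
a=np.vstack([zoom(t['pixels'],u-25,v-22,50,44,8),np.zeros((248,400,3),np.uint8)])
e=np.vstack([zoom(d['pixels'],360,215,50,37,8),zoom(t['pixels'],385,235,50,37,8,True),])
e=np.vstack([e,np.zeros((8,400,3),np.uint8)])
cv2.imwrite('pics/z3.png',np.hstack([a,e]))
```

```text
t 7.65 p [0.3484 0.0954 0.1406] yaw_y -85.62 z [ 0.     0.003 -1.   ] w 0.0854 F [ 0.  -1.2  0.5] q [0.07 0.03 2.06 0.   1.05 1.56] gf 0.0
332 311
[324 297  17  31 476]
[[ 0.3985 -0.0324]
 [ 0.3993 -0.0651]
 [ 0.3384 -0.0658]
 [ 0.3376 -0.0335]] [ 0.36843675 -0.04921288]
```

View pics/z3.png

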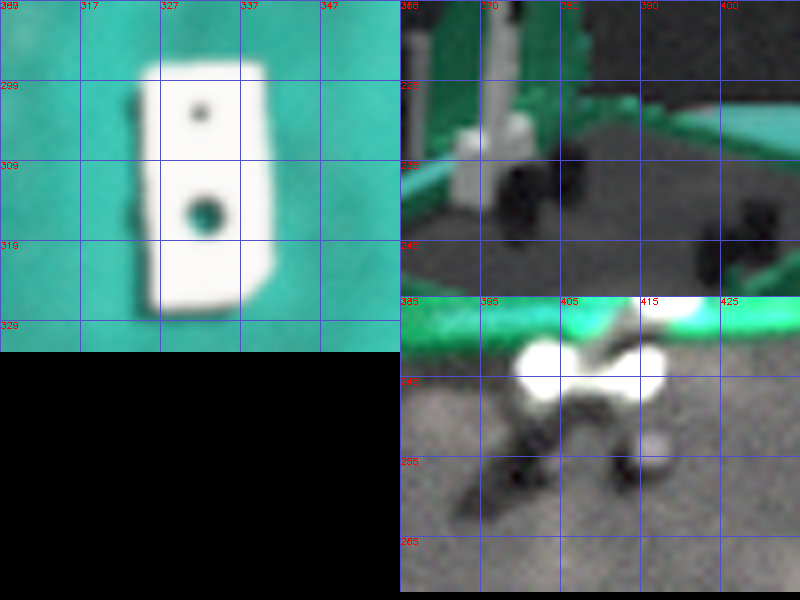

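Block lies clean on the bench (top px 325–343 × 297–327), yaw near 4°. Ears in scene: front (399,245) and (405,242), rear (376,237) and (381,234).

Run:
```python
from h import *
d=cam('scene');t=cam('top')
M=lambda c:c['K']@np.c_[c['R'],c['t']]
a=np.array([(416.5,254.2),(419.5,290.9),(406.3,292)]).T;b=np.array([(380.8,234.8),(405.3,242),(399.4,245)]).T
X=cv2.triangulatePoints(M(t),M(d),a,b);X=(X[:3]/X[3]).T;print(X.round(4))
for i,P in enumerate(X): print(proj(t,P)-a[:,i],proj(d,P)-b[:,i])
E1=[onz(t,p,.02)[:2] for p in[(324.7,299),(326.3,326),(341.8,298),(343,319)]]
for i in(0,2):
  v=E1[i]-E1[i+1];print('block yaw',np.degrees(np.arctan2(v[1],v[0])))
# predicted pixels for a hypothesised case pose
for P0 in([.449,-.2075],[.452,-.208]):
  th=np.radians(4);ex=np.array([np.cos(th),np.sin(th)]);ey=np.array([-ex[1],ex[0]])
  pts=[np.r_[P0+ex*x+ey*y,.044] for x in(-.0385,.0385) for y in(.0135,-.0135)]
  print(P0,'scene',proj(d,pts).round(1).tolist(),'top',proj(t,pts).round(1).tolist())
  c=P0+.008*ex; cor=[np.r_[c+ex*x+ey*y,.03] for x,y in((-.066,.093),(-.066,-.093))];print(' rim',proj(d,cor).round(1).tolist(),proj(t,cor).round(1).tolist())
```

```text
[[ 0.4897 -0.2203  0.0336]
 [ 0.4133 -0.2256  0.0337]
 [ 0.4111 -0.1983  0.0339]]
[[-0.07880507 -0.11808175]] [[0.18157942 0.0242023 ]]
[[0.14065434 0.22700839]] [[-0.35005232 -0.03840014]]
[[-0.08712793 -0.13824954]] [[0.21745781 0.02458863]]
block yaw 4.396973467271538
block yaw 3.9187921238103356
[0.449, -0.2075] scene [[400.0, 241.8], [405.4, 238.8], [375.6, 234.5], [381.1, 231.7]] top [[406.2, 291.9], [419.6, 291.3], [403.1, 254.3], [416.3, 253.7]]
 rim [[389.4, 258.6], [426.1, 236.8]] [[366.7, 304.2], [458.3, 300.0]]
[0.452, -0.208] scene [[399.2, 241.4], [404.5, 238.4], [374.8, 234.1], [380.4, 231.3]] top [[406.5, 290.4], [419.8, 289.8], [403.4, 252.9], [416.6, 252.3]]
 rim [[388.5, 258.1], [425.2, 236.5]] [[367.0, 302.7], [458.5, 298.5]]
```

Ears and rim put the pocket at about (0.4515, -0.2085), yaw 4°. Regrasp the block across its long faces.

Call:
send_rows(increments=[{"gripper": -1, "linear": [0.01, -0.045, -0.02], "delta_rot": [0, 0, 0]}, {"gripper": -1, "linear": [0.02, -0.09, -0.04], "delta_rot": [0, 0, 0]}, {"gripper": -1, "linear": [0.02, -0.125, -0.06], "delta_rot": [0, 0, 0]}, {"gripper": -1, "linear": [0.02, -0.14, -0.08], "delta_rot": [0, 0, 0]}, {"gripper": -1, "linear": [0.02, -0.14, -0.09], "delta_rot": [0, 0, 0]}, {"gripper": -1, "linear": [0.02, -0.14, -0.09], "delta_rot": [0, 0, 0]}])

```text
clock: 8.45
position: [0.3681, -0.0519, 0.049]
ee_rot: [-0.001, 1.0, 0.031, -0.002]
contact_force: [0.6, -0.7, 0.0]
width: 0.0851
gripper_force: 0.0
```

```bash
python3 -c "
from h import *
tool()"
```

```text
t 8.45 p [ 0.3681 -0.0519  0.049 ] yaw_y -86.44 z [-0.004  0.001 -1.   ] w 0.0851 F [ 0.6 -0.7  0. ] q [-0.33  0.18  2.18 -0.    0.78  1.18] gf 0.0
```

Call:
send_rows(increments=[{"gripper": -1, "linear": [0, 0, -0.02], "delta_rot": [0, 0, 0]}, {"gripper": -1, "linear": [0, 0, -0.035], "delta_rot": [0, 0, 0]}, {"gripper": -1, "linear": [0, 0, -0.045], "delta_rot": [0, 0, 0]}, {"gripper": -1, "linear": [0, 0, -0.047], "delta_rot": [0, 0, 0]}, {"gripper": -1, "linear": [0, 0, -0.047], "delta_rot": [0, 0, 0]}])

```text
clock: 8.95
position: [0.3699, -0.0504, 0.0036]
ee_rot: [0.0, 0.999, 0.033, 0.0]
contact_force: [0.6, 0.2, 0.8]
width: 0.0855
gripper_force: 0.0
```

Call:
send_rows(increments=[{"gripper": 0.6, "linear": [0, 0, 0], "delta_rot": [0, 0, 0]}, {"gripper": 0.6, "linear": [0, 0, 0], "delta_rot": [0, 0, 0]}, {"gripper": 0.6, "linear": [0, 0, 0], "delta_rot": [0, 0, 0]}, {"gripper": 0.6, "linear": [0, 0, 0], "delta_rot": [0, 0, 0]}, {"gripper": 0.6, "linear": [0, 0, 0], "delta_rot": [0, 0, 0]}, {"gripper": 0.6, "linear": [0, 0, 0], "delta_rot": [0, 0, 0]}, {"gripper": 0.6, "linear": [0, 0, 0], "delta_rot": [0, 0, 0]}], newtons=40)

```text
clock: 9.65
position: [0.37, -0.0499, 0.0038]
ee_rot: [0.0, 0.999, 0.034, 0.0]
contact_force: [-0.9, -0.2, 6.5]
width: 0.0288
gripper_force: 40.0
```

```bash
python3 -c "
from h import *
tool()"
```

```text
t 9.65 p [ 0.37   -0.0499  0.0038] yaw_y -86.1 z [ 0.001 -0.    -1.   ] w 0.0288 F [-0.9 -0.2  6.5] q [-0.32  0.27  2.24 -0.    0.63  1.18] gf 39.968072175979614
```

Call:
send_rows(increments=[{"gripper": 0.6, "linear": [0, 0, 0.02], "delta_rot": [0, 0, 0]}, {"gripper": 0.6, "linear": [0, 0, 0.05], "delta_rot": [0, 0, 0]}, {"gripper": 0.6, "linear": [0, -0.02, 0.08], "delta_rot": [0, 0, 0]}, {"gripper": 0.6, "linear": [0.02, -0.055, 0.085], "delta_rot": [0, 0, 0]}, {"gripper": 0.6, "linear": [0.04, -0.09, 0.085], "delta_rot": [0, 0, 0]}, {"gripper": 0.6, "linear": [0.06, -0.125, 0.085], "delta_rot": [0, 0, 0]}, {"gripper": 0.6, "linear": [0.075, -0.15, 0.08], "delta_rot": [0, 0, 0]}, {"gripper": 0.6, "linear": [0.082, -0.1585, 0.07], "delta_rot": [0, 0, 0]}])

```text
clock: 10.45
position: [0.4541, -0.2114, 0.0736]
ee_rot: [0.001, 0.999, 0.033, 0.002]
contact_force: [0.2, 1.0, -1.5]
width: 0.0289
gripper_force: 40.4
```

Call:
send_rows(increments=[{"gripper": 0.6, "linear": [0, 0, -0.01], "delta_rot": [0, 0, 0]}, {"gripper": 0.6, "linear": [0, 0, -0.018], "delta_rot": [0, 0, 0]}, {"gripper": 0.6, "linear": [0, 0, -0.018], "delta_rot": [0, 0, 0]}])

```text
clock: 10.75
position: [0.4491, -0.2057, 0.0535]
ee_rot: [-0.002, 0.999, 0.034, -0.002]
contact_force: [1.0, 0.3, -1.6]
width: 0.0289
gripper_force: 40.4
```

Run:
```python
from h import *
tool();d=cam('scene');t=cam('top')
cv2.imwrite('pics/z4.png',np.hstack([zoom(d['pixels'],350,200,80,75,5),zoom(t['pixels'],360,230,80,75,5,True)]))
P0=np.array([.4515,-.2085]);th=np.radians(4);ex=np.array([np.cos(th),np.sin(th)]);ey=np.array([-ex[1],ex[0]])
print(proj(d,[np.r_[P0+ex*x+ey*.015,z] for x in(-.03,.03) for z in(.052,.072)]).round(1).tolist())
```

```text
t 10.75 p [ 0.4491 -0.2057  0.0535] yaw_y -86.06 z [-0.005  0.003 -1.   ] w 0.0289 F [ 1.   0.3 -1.6] q [-0.57  0.33  1.93  0.    0.89  0.93] gf 40.362401604652405
[[396.6, 238.0], [397.1, 230.9], [377.5, 232.3], [377.9, 225.4]]
```

View pics/z4.png

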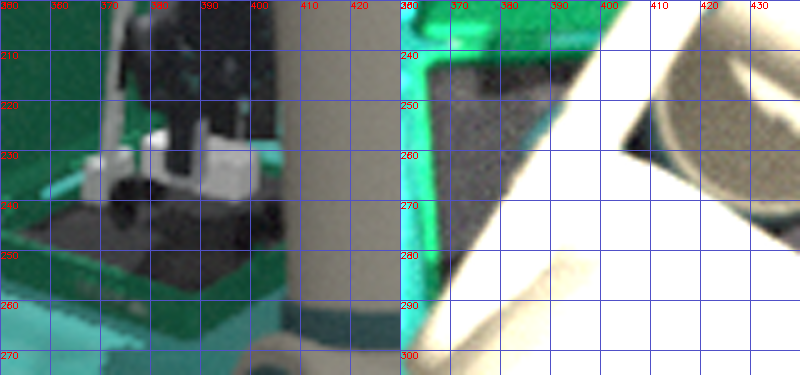

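Scene shows the block (390–400, 230) just above the ears and in line with them; the top view is blocked by the arm. Lower gently, watching the force.

Call:
send_rows(increments=[{"gripper": 0.6, "linear": [0, 0, 0], "delta_rot": [0, 0, 0]}, {"gripper": 0.6, "linear": [0, 0, 0], "delta_rot": [0, 0, 0]}, {"gripper": 0.6, "linear": [0, 0, -0.004], "delta_rot": [0, 0, 0]}, {"gripper": 0.6, "linear": [0, 0, -0.008], "delta_rot": [0, 0, 0]}, {"gripper": 0.6, "linear": [0, 0, -0.012], "delta_rot": [0, 0, 0]}, {"gripper": 0.6, "linear": [0, 0, -0.016], "delta_rot": [0, 0, 0]}, {"gripper": 0.6, "linear": [0, 0, -0.016], "delta_rot": [0, 0, 0]}])

```text
clock: 11.55
position: [0.4512, -0.208, 0.0386]
ee_rot: [-0.0, 0.999, 0.034, -0.001]
contact_force: [0.7, -0.4, -1.2]
width: 0.0293
gripper_force: 40.4
```

```bash
python3 -c "
from h import *
tool()"
```

```text
t 11.55 p [ 0.4512 -0.208   0.0386] yaw_y -86.12 z [-0.001  0.001 -1.   ] w 0.0293 F [ 0.7 -0.4 -1.2] q [-0.57  0.35  1.94 -0.    0.85  0.93] gf 40.3791207075119
```

Call:
send_rows(increments=[{"gripper": 0.6, "linear": [0, 0, -0.003], "delta_rot": [0, 0, 0]}, {"gripper": 0.6, "linear": [0, 0, -0.006], "delta_rot": [0, 0, 0]}, {"gripper": 0.6, "linear": [0, 0, -0.009], "delta_rot": [0, 0, 0]}, {"gripper": 0.6, "linear": [0, 0, -0.012], "delta_rot": [0, 0, 0]}, {"gripper": 0.6, "linear": [0, 0, -0.014], "delta_rot": [0, 0, 0]}, {"gripper": 0.6, "linear": [0, 0, -0.016], "delta_rot": [0, 0, 0]}, {"gripper": 0.6, "linear": [0, 0, -0.016], "delta_rot": [0, 0, 0]}])

```text
clock: 12.25
position: [0.4515, -0.2082, 0.023]
ee_rot: [-0.0, 0.999, 0.034, -0.0]
contact_force: [0.2, 0.2, -0.7]
width: 0.0286
gripper_force: 40.4
```

Call:
send_rows(increments=[{"gripper": 0.6, "linear": [0, 0, -0.001], "delta_rot": [0, 0, 0]}, {"gripper": 0.6, "linear": [0, 0, -0.002], "delta_rot": [0, 0, 0]}, {"gripper": 0.6, "linear": [0, 0, -0.0025], "delta_rot": [0, 0, 0]}, {"gripper": 0.6, "linear": [0, 0, -0.0025], "delta_rot": [0, 0, 0]}])

```text
clock: 12.65
position: [0.4519, -0.2084, 0.0218]
ee_rot: [0.0, 0.999, 0.034, 0.0]
contact_force: [-2.7, 1.7, 5.9]
width: 0.0291
gripper_force: 41.3
```

Contact at the expected floor height. Release, lift, and back off to look.

Call:
send_rows(increments=[{"gripper": -0.3, "linear": [0, 0, 0], "delta_rot": [0, 0, 0]}, {"gripper": -0.3, "linear": [0, 0, 0], "delta_rot": [0, 0, 0]}, {"gripper": -0.3, "linear": [0, 0, 0], "delta_rot": [0, 0, 0]}, {"gripper": -0.3, "linear": [0, 0, 0.015], "delta_rot": [0, 0, 0]}, {"gripper": -0.3, "linear": [0, 0, 0.04], "delta_rot": [0, 0, 0]}, {"gripper": -0.3, "linear": [-0.01, 0, 0.085], "delta_rot": [0, 0, 0]}, {"gripper": -0.3, "linear": [-0.05, 0.02, 0.115], "delta_rot": [0, 0, 0]}, {"gripper": 1, "linear": [-0.08, 0.05, 0.135], "delta_rot": [0, 0, 0]}])

```text
clock: 13.45
position: [0.3724, -0.1598, 0.1573]
ee_rot: [0.001, 0.999, 0.033, 0.001]
contact_force: [0.4, 1.3, 0.5]
width: 0.0425
gripper_force: 0.0
```

Call:
send_rows(increments=[{"gripper": 1, "linear": [-0.03, 0.04, 0.01], "delta_rot": [0, 0, 0]}, {"gripper": 1, "linear": [-0.05, 0.085, 0.01], "delta_rot": [0, 0, 0]}, {"gripper": 1, "linear": [-0.05, 0.13, 0.01], "delta_rot": [0, 0, 0]}, {"gripper": 1, "linear": [-0.05, 0.175, 0.01], "delta_rot": [0, 0, 0]}, {"gripper": 1, "linear": [-0.05, 0.19, 0.01], "delta_rot": [0, 0, 0]}])

```text
clock: 13.95
position: [0.3209, 0.0346, 0.1657]
ee_rot: [-0.001, 0.999, 0.036, 0.0]
contact_force: [-0.0, -0.4, 0.3]
width: -0.0005
gripper_force: 0.0
```

Run:
```python
from h import *
tool();d=cam('scene');t=cam('top')
cv2.imwrite('pics/z5.png',np.hstack([zoom(d['pixels'],350,195,80,75,5),zoom(t['pixels'],372,235,80,75,5)]))
```

```text
t 13.95 p [0.3209 0.0346 0.1657] yaw_y -85.91 z [ 0.     0.001 -1.   ] w -0.0005 F [-0.  -0.4  0.3] q [-0.11 -0.06  2.08  0.    1.13  1.39] gf 0.0
```

View pics/z5.png

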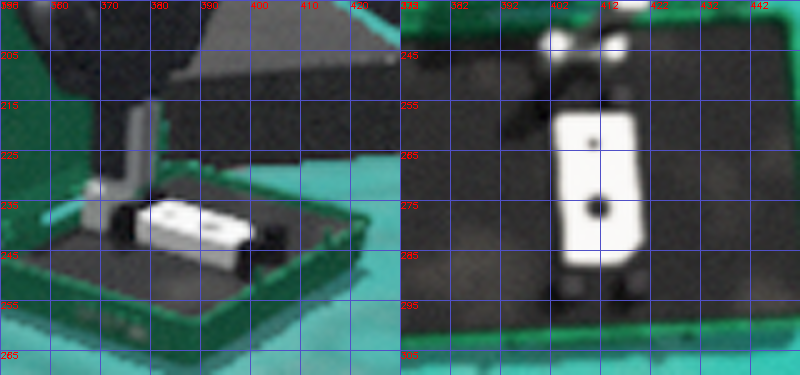

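The top view shows the block lying flat at (411,273), centred between the ears (front ends 406/419 at v 291, rear 254), with the keeper knuckles at (403,243) and (416,242). Next the closed fingers go behind the raised bar.

Call:
send_rows(increments=[{"gripper": 1, "linear": [0, -0.01, 0.03], "delta_rot": [0, 0, 0]}, {"gripper": 1, "linear": [0.02, -0.03, 0.06], "delta_rot": [0, 0, 0]}, {"gripper": 1, "linear": [0.05, -0.06, 0.084], "delta_rot": [0, 0, 0]}, {"gripper": 1, "linear": [0.085, -0.095, 0.084], "delta_rot": [0, 0, 0]}, {"gripper": 1, "linear": [0.12, -0.13, 0.084], "delta_rot": [0, 0, 0]}, {"gripper": 1, "linear": [0.155, -0.165, 0.084], "delta_rot": [0, 0, 0]}, {"gripper": 1, "linear": [0.185, -0.2, 0.084], "delta_rot": [0, 0, 0]}, {"gripper": 1, "linear": [0.205, -0.225, 0.084], "delta_rot": [0, 0, 0]}])

```text
clock: 14.85
position: [0.5286, -0.1981, 0.2486]
ee_rot: [0.001, 0.999, 0.033, -0.0]
contact_force: [0.6, 0.4, -0.3]
width: 0.0004
gripper_force: 0.0
```

Call:
send_rows(increments=[{"gripper": 1, "linear": [0.0093, -0.009, 0], "delta_rot": [0, 0, 0]}, {"gripper": 1, "linear": [0.0093, -0.009, -0.02], "delta_rot": [0, 0, 0]}, {"gripper": 1, "linear": [0.0093, -0.009, -0.04], "delta_rot": [0, 0, 0]}, {"gripper": 1, "linear": [0.0093, -0.009, -0.05], "delta_rot": [0, 0, 0]}, {"gripper": 1, "linear": [0.0093, -0.009, -0.05], "delta_rot": [0, 0, 0]}, {"gripper": 1, "linear": [0.0093, -0.009, -0.05], "delta_rot": [0, 0, 0]}])

```text
clock: 15.45
position: [0.5364, -0.2028, 0.2001]
ee_rot: [0.0, 0.999, 0.034, 0.0]
contact_force: [0.4, 0.6, -0.8]
width: 0.0001
gripper_force: 0.0
```

Run:
```python
from h import *
tool();d=cam('scene');t=cam('top')
cv2.imwrite('pics/z6.png',np.hstack([zoom(d['pixels'],330,165,80,90,5),zoom(t['pixels'],372,190,80,90,5)]))
c=lambda X,Y,Z:[.4595+.9976*X-.0698*Y,-.2079+.0698*X+.9976*Y,Z]
pts=[c(.0577,0,.147),c(.0577,0,.123),c(.106,0,.162),c(.106,.093,.162),c(.106,-.093,.162)]
print(proj(d,pts).round(1).tolist(),proj(t,pts).round(1).tolist())
```

```text
t 15.45 p [ 0.5364 -0.2028  0.2001] yaw_y -86.12 z [ 0. -0. -1.] w 0.0001 F [ 0.4  0.6 -0.8] q [-0.48  0.29  1.56 -0.    1.29  1.02] gf 0.0
[[371.5, 194.7], [371.1, 203.2], [357.2, 185.9], [335.8, 193.5], [376.4, 179.0]] [[418.1, 227.7], [415.9, 230.7], [417.3, 200.8], [367.8, 203.0], [466.7, 198.6]]
```

View pics/z6.png

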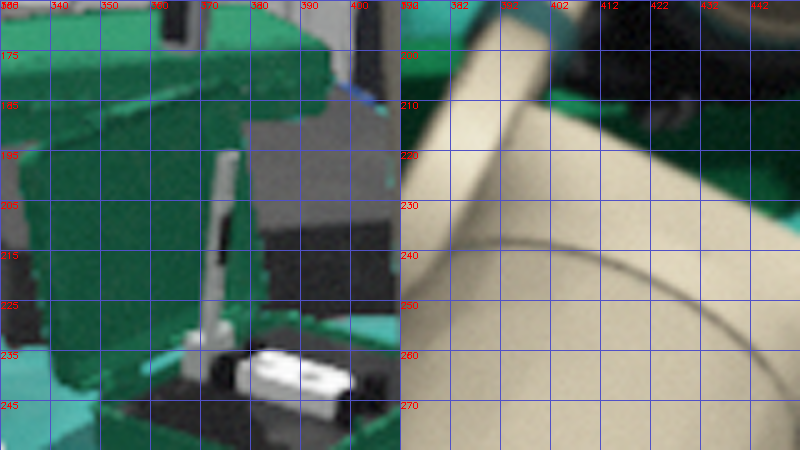

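Scene: raised bar tip at (375.5,195), lid edge (334,197)–(377,181), finger at (366,170) hanging in the gap between them. Descend behind the bar.

Call:
send_rows(increments=[{"gripper": 1, "linear": [-0.001, 0, -0.012], "delta_rot": [0, 0, 0]}, {"gripper": 1, "linear": [-0.002, 0, -0.024], "delta_rot": [0, 0, 0]}, {"gripper": 1, "linear": [-0.002, 0, -0.036], "delta_rot": [0, 0, 0]}, {"gripper": 1, "linear": [-0.002, 0, -0.048], "delta_rot": [0, 0, 0]}, {"gripper": 1, "linear": [-0.002, 0, -0.06], "delta_rot": [0, 0, 0]}, {"gripper": 1, "linear": [-0.002, 0, -0.07], "delta_rot": [0, 0, 0]}, {"gripper": 1, "linear": [-0.002, 0, -0.077], "delta_rot": [0, 0, 0]}, {"gripper": 1, "linear": [-0.002, 0, -0.077], "delta_rot": [0, 0, 0]}])

```text
clock: 16.35
position: [0.5338, -0.2023, 0.1213]
ee_rot: [-0.001, 0.999, 0.034, -0.001]
contact_force: [-0.8, 0.6, 0.7]
width: -0.0001
gripper_force: 0.0
```

Run:
```python
from h import *
tool()
p=np.array([.5343,-.2025,.123]);rows=[]
for th in np.r_[1.5,1.4,1.3,1.2,1.1,1.0,.9,.8,.7,.6,.5,.4,.3,.2,.1,0]:
  X=.052-.08*np.cos(th)+.003*np.sin(th)+.011;Z=.043+.08*np.sin(th)+.003*np.cos(th)
  w=np.array([.4595+.9976*X,-.2079+.0698*X,Z]);print(round(th,1),(w-p).round(3))
```

```text
t 16.35 p [ 0.5338 -0.2023  0.1213] yaw_y -86.12 z [-0.002  0.001 -1.   ] w -0.0001 F [-0.8  0.6  0.7] q [-0.48  0.35  1.68 -0.    1.11  1.02] gf 0.0
1.5 [-0.015 -0.001  0.   ]
1.4 [-0.023 -0.002 -0.001]
1.3 [-0.03  -0.002 -0.002]
1.2 [-0.038 -0.003 -0.004]
1.1 [-0.045 -0.003 -0.007]
1.0 [-0.053 -0.004 -0.011]
0.9 [-0.059 -0.004 -0.015]
0.8 [-0.065 -0.005 -0.021]
0.7 [-0.071 -0.005 -0.026]
0.6 [-0.076 -0.005 -0.032]
0.5 [-0.081 -0.006 -0.039]
0.4 [-0.084 -0.006 -0.046]
0.3 [-0.087 -0.006 -0.053]
0.2 [-0.09  -0.006 -0.061]
0.1 [-0.091 -0.007 -0.069]
0.0 [-0.092 -0.007 -0.077]
```

Call:
send_rows(increments=[{"gripper": 1, "linear": [-0.015, -0.001, 0], "delta_rot": [0, 0, 0]}, {"gripper": 1, "linear": [-0.023, -0.002, -0.001], "delta_rot": [0, 0, 0]}, {"gripper": 1, "linear": [-0.03, -0.002, -0.002], "delta_rot": [0, 0, 0]}, {"gripper": 1, "linear": [-0.038, -0.003, -0.004], "delta_rot": [0, 0, 0]}, {"gripper": 1, "linear": [-0.045, -0.003, -0.007], "delta_rot": [0, 0, 0]}, {"gripper": 1, "linear": [-0.053, -0.004, -0.011], "delta_rot": [0, 0, 0]}, {"gripper": 1, "linear": [-0.059, -0.004, -0.015], "delta_rot": [0, 0, 0]}, {"gripper": 1, "linear": [-0.065, -0.005, -0.021], "delta_rot": [0, 0, 0]}])

```text
clock: 17.15
position: [0.4689, -0.2077, 0.1013]
ee_rot: [0.0, 0.999, 0.034, 0.0]
contact_force: [-0.6, -0.2, 0.0]
width: -0.0006
gripper_force: 0.2
```

Call:
send_rows(increments=[{"gripper": 1, "linear": [-0.006, 0, -0.005], "delta_rot": [0, 0, 0]}, {"gripper": 1, "linear": [-0.011, 0, -0.011], "delta_rot": [0, 0, 0]}, {"gripper": 1, "linear": [-0.016, -0.001, -0.018], "delta_rot": [0, 0, 0]}, {"gripper": 1, "linear": [-0.019, -0.001, -0.025], "delta_rot": [0, 0, 0]}, {"gripper": 1, "linear": [-0.022, -0.001, -0.032], "delta_rot": [0, 0, 0]}, {"gripper": 1, "linear": [-0.025, -0.001, -0.04], "delta_rot": [0, 0, 0]}, {"gripper": 1, "linear": [-0.026, -0.002, -0.048], "delta_rot": [0, 0, 0]}, {"gripper": 1, "linear": [-0.027, -0.002, -0.053], "delta_rot": [0, 0, 0]}])

```text
clock: 17.95
position: [0.4422, -0.2095, 0.0477]
ee_rot: [-0.0, 0.999, 0.034, -0.0]
contact_force: [-0.0, -0.1, 0.7]
width: -0.0002
gripper_force: 0.1
```

Call:
send_rows(increments=[{"gripper": 1, "linear": [0, 0, -0.002], "delta_rot": [0, 0, 0]}, {"gripper": 1, "linear": [0, 0, -0.004], "delta_rot": [0, 0, 0]}, {"gripper": 1, "linear": [0, 0, -0.004], "delta_rot": [0, 0, 0]}])

```text
clock: 18.25
position: [0.442, -0.2095, 0.0457]
ee_rot: [-0.0, 0.999, 0.034, -0.0]
contact_force: [-4.2, 0.6, 10.1]
width: 0.0001
gripper_force: 5.1
```

```bash
python3 -c "
from h import *
tool()"
```

```text
t 18.25 p [ 0.442  -0.2095  0.0457] yaw_y -86.09 z [-0.001  0.    -1.   ] w 0.0001 F [-4.2  0.6 10.1] q [-0.58  0.33  1.95 -0.    0.86  0.92] gf 5.0644892861600965
```

Bar is down (tip stopped at z = 0.046, 10 N). Press lightly, lift, and go over behind the lid.

Call:
send_rows(increments=[{"gripper": 1, "linear": [0, 0, -0.001], "delta_rot": [0, 0, 0]}, {"gripper": 1, "linear": [0, 0, -0.001], "delta_rot": [0, 0, 0]}, {"gripper": 1, "linear": [0, 0, 0.02], "delta_rot": [0, 0, 0]}, {"gripper": 1, "linear": [0, 0, 0.055], "delta_rot": [0, 0, 0]}, {"gripper": 1, "linear": [0, 0, 0.095], "delta_rot": [0, 0, 0]}, {"gripper": 1, "linear": [-0.02, 0.03, 0.14], "delta_rot": [0, 0, 0]}, {"gripper": 1, "linear": [-0.04, 0.07, 0.18], "delta_rot": [0, 0, 0]}, {"gripper": 1, "linear": [-0.06, 0.11, 0.205], "delta_rot": [0, 0, 0]}])

```text
clock: 19.05
position: [0.3898, -0.1133, 0.2419]
ee_rot: [0.001, 0.999, 0.033, 0.002]
contact_force: [1.9, 0.4, -0.4]
width: 0.0001
gripper_force: 0.0
```

Call:
send_rows(increments=[{"gripper": 1, "linear": [-0.04, 0.04, 0.005], "delta_rot": [0, 0, 0]}, {"gripper": 1, "linear": [-0.06, 0.08, 0.005], "delta_rot": [0, 0, 0]}, {"gripper": 1, "linear": [-0.06, 0.12, 0.005], "delta_rot": [0, 0, 0]}, {"gripper": 1, "linear": [-0.06, 0.12, 0.005], "delta_rot": [0, 0, 0]}])

```text
clock: 19.45
position: [0.328, 0.0109, 0.2451]
ee_rot: [-0.001, 0.999, 0.038, 0.001]
contact_force: [0.2, -0.7, 1.4]
width: 0.0
gripper_force: 0.0
```

Run:
```python
from h import *
tool();d=cam('scene');t=cam('top')
cv2.imwrite('pics/z7.png',np.hstack([zoom(d['pixels'],330,170,80,90,5),zoom(t['pixels'],365,180,80,90,5)]))
p=np.array([.6103,-.1422,.14])
for th in np.r_[1.83,1.7,1.57,1.47,1.37,1.27,1.17,1.07,.97,.87,.77,.67,.57,.47,.37,.27,.17,.07,0]:
  r=.137 if th>1.5 else .12
  X=.071-r*np.cos(th)+.022*np.sin(th)+.011;Z=.03+r*np.sin(th)+.022*np.cos(th)
  if th>1.5: Z=.14
  w=np.array([.4595+.9976*X-.0698*.055,-.2079+.0698*X+.9976*.055,Z]);print(round(th,2),(w-p).round(3))
```

```text
t 19.45 p [0.328  0.0109 0.2451] yaw_y -85.69 z [ 0.002  0.002 -1.   ] w 0.0 F [ 0.2 -0.7  1.4] q [-0.18 -0.12  1.92  0.    1.35  1.31] gf 0.0
1.83 [-0.017 -0.001  0.   ]
1.7 [-0.033 -0.002  0.   ]
1.57 [-0.051 -0.004  0.   ]
1.47 [-0.063 -0.004  0.012]
1.37 [-0.075 -0.005  0.012]
1.27 [-0.087 -0.006  0.011]
1.17 [-0.099 -0.007  0.009]
1.07 [-0.111 -0.008  0.006]
0.97 [-0.122 -0.009  0.001]
0.87 [-0.133 -0.009 -0.004]
0.77 [-0.144 -0.01  -0.011]
0.67 [-0.153 -0.011 -0.018]
0.57 [-0.162 -0.011 -0.027]
0.47 [-0.17  -0.012 -0.036]
0.37 [-0.177 -0.012 -0.046]
0.27 [-0.182 -0.013 -0.057]
0.17 [-0.187 -0.013 -0.068]
0.07 [-0.191 -0.013 -0.08 ]
0.0 [-0.193 -0.013 -0.088]
```

View pics/z7.png

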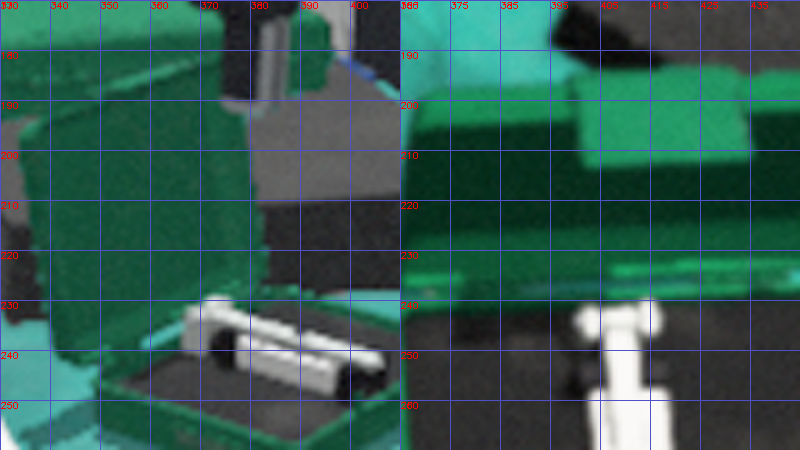

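Keeper is seen lying over the block (scene bar from (371,232) to (404,243), top bar centred at u≈410). Now the lid, pushing left of its latch tab (u 400–435).

Call:
send_rows(increments=[{"gripper": 1, "linear": [0.03, -0.015, 0], "delta_rot": [0, 0, 0]}, {"gripper": 1, "linear": [0.07, -0.038, 0], "delta_rot": [0, 0, 0]}, {"gripper": 1, "linear": [0.11, -0.061, 0], "delta_rot": [0, 0, 0]}, {"gripper": 1, "linear": [0.15, -0.084, 0], "delta_rot": [0, 0, 0]}, {"gripper": 1, "linear": [0.19, -0.107, 0], "delta_rot": [0, 0, 0]}, {"gripper": 1, "linear": [0.23, -0.13, 0], "delta_rot": [0, 0, 0]}, {"gripper": 1, "linear": [0.265, -0.15, -0.002], "delta_rot": [0, 0, 0]}, {"gripper": 1, "linear": [0.288, -0.163, -0.005], "delta_rot": [0, 0, 0]}])

```text
clock: 20.35
position: [0.62, -0.1614, 0.2381]
ee_rot: [0.001, 0.999, 0.032, 0.0]
contact_force: [-0.0, -0.0, 0.6]
width: -0.0001
gripper_force: 0.0
```

Call:
send_rows(increments=[{"gripper": 1, "linear": [0, 0, 0], "delta_rot": [0, 0, 0]}, {"gripper": 1, "linear": [0, 0, -0.01], "delta_rot": [0, 0, 0]}, {"gripper": 1, "linear": [0, 0, -0.03], "delta_rot": [0, 0, 0]}, {"gripper": 1, "linear": [0, 0, -0.05], "delta_rot": [0, 0, 0]}, {"gripper": 1, "linear": [0, 0, -0.07], "delta_rot": [0, 0, 0]}, {"gripper": 1, "linear": [0, 0, -0.09], "delta_rot": [0, 0, 0]}, {"gripper": 1, "linear": [0, 0, -0.105], "delta_rot": [0, 0, 0]}, {"gripper": 1, "linear": [0, 0, -0.11], "delta_rot": [0, 0, 0]}])

```text
clock: 21.15
position: [0.6147, -0.1562, 0.1275]
ee_rot: [-0.001, 0.999, 0.034, -0.002]
contact_force: [-1.0, -0.9, 0.5]
width: -0.0002
gripper_force: 0.0
```

```bash
python3 -c "
from h import *
tool()"
```

```text
t 21.15 p [ 0.6147 -0.1562  0.1275] yaw_y -86.15 z [-0.004  0.001 -1.   ] w -0.0002 F [-1.  -0.9  0.5] q [-0.36  0.44  1.52 -0.    1.19  1.15] gf 0.0
```

Call:
send_rows(increments=[{"gripper": 1, "linear": [0, 0.008, 0.006], "delta_rot": [0, 0, 0]}, {"gripper": 1, "linear": [-0.002, 0.014, 0.012], "delta_rot": [0, 0, 0]}, {"gripper": 1, "linear": [-0.004, 0.014, 0.012], "delta_rot": [0, 0, 0]}, {"gripper": 1, "linear": [-0.004, 0.014, 0.012], "delta_rot": [0, 0, 0]}])

```text
clock: 21.55
position: [0.6137, -0.1423, 0.1432]
ee_rot: [0.001, 0.999, 0.034, 0.001]
contact_force: [-0.0, 0.0, -0.2]
width: 0.0003
gripper_force: 0.0
```

Call:
send_rows(increments=[{"gripper": 1, "linear": [-0.008, 0, 0], "delta_rot": [0, 0, 0]}, {"gripper": 1, "linear": [-0.017, -0.001, 0], "delta_rot": [0, 0, 0]}, {"gripper": 1, "linear": [-0.025, -0.001, 0], "delta_rot": [0, 0, 0]}, {"gripper": 1, "linear": [-0.033, -0.002, 0], "delta_rot": [0, 0, 0]}])

```text
clock: 21.95
position: [0.5803, -0.1446, 0.142]
ee_rot: [0.0, 0.999, 0.034, 0.001]
contact_force: [2.3, 0.6, 0.5]
width: 0.0002
gripper_force: 0.9
```

```bash
python3 -c "
from h import *
tool()"
```

```text
t 21.95 p [ 0.5803 -0.1446  0.142 ] yaw_y -86.14 z [ 0.002 -0.    -1.   ] w 0.0002 F [2.3 0.6 0.5] q [-0.36  0.37  1.59  0.    1.17  1.14] gf 0.9147605890476029
```

Call:
send_rows(increments=[{"gripper": 1, "linear": [-0.012, -0.001, 0], "delta_rot": [0, 0, 0]}, {"gripper": 1, "linear": [-0.024, -0.002, 0.004], "delta_rot": [0, 0, 0]}, {"gripper": 1, "linear": [-0.036, -0.002, 0.01], "delta_rot": [0, 0, 0]}, {"gripper": 1, "linear": [-0.048, -0.003, 0.01], "delta_rot": [0, 0, 0]}, {"gripper": 1, "linear": [-0.06, -0.004, 0.009], "delta_rot": [0, 0, 0]}, {"gripper": 1, "linear": [-0.072, -0.005, 0.007], "delta_rot": [0, 0, 0]}, {"gripper": 1, "linear": [-0.084, -0.006, 0.004], "delta_rot": [0, 0, 0]}, {"gripper": 1, "linear": [-0.095, -0.007, -0.001], "delta_rot": [0, 0, 0]}])

```text
clock: 22.75
position: [0.4841, -0.1515, 0.1403]
ee_rot: [0.0, 0.999, 0.034, -0.0]
contact_force: [-0.3, 0.1, 0.8]
width: -0.0003
gripper_force: 0.3
```

Run:
```python
from h import *
s=tool();p=s['position']
for th in np.r_[.97,.87,.77,.67,.57,.47,.37,.27,.17,.07,0]:
  r=.12;X=.071-r*np.cos(th)+.022*np.sin(th)+.011;Z=.03+r*np.sin(th)+.022*np.cos(th)
  w=np.array([.4595+.9976*X-.0698*.055,-.2079+.0698*X+.9976*.055,Z]);print(round(th,2),(w-p).round(3))
```

```text
t 22.75 p [ 0.4841 -0.1515  0.1403] yaw_y -86.11 z [-0. -0. -1.] w -0.0003 F [-0.3  0.1  0.8] q [-0.44  0.25  1.79 -0.    1.11  1.06] gf 0.3194008965510875
0.97 [0.004 0.001 0.001]
0.87 [-0.007 -0.    -0.004]
0.77 [-0.017 -0.001 -0.011]
0.67 [-0.027 -0.001 -0.019]
0.57 [-0.036 -0.002 -0.027]
0.47 [-0.043 -0.003 -0.036]
0.37 [-0.05  -0.003 -0.046]
0.27 [-0.056 -0.003 -0.057]
0.17 [-0.061 -0.004 -0.068]
0.07 [-0.064 -0.004 -0.08 ]
0.0 [-0.066 -0.004 -0.088]
```

Call:
send_rows(increments=[{"gripper": 1, "linear": [-0.007, 0, -0.004], "delta_rot": [0, 0, 0]}, {"gripper": 1, "linear": [-0.017, -0.001, -0.011], "delta_rot": [0, 0, 0]}, {"gripper": 1, "linear": [-0.027, -0.001, -0.019], "delta_rot": [0, 0, 0]}, {"gripper": 1, "linear": [-0.036, -0.002, -0.027], "delta_rot": [0, 0, 0]}, {"gripper": 1, "linear": [-0.043, -0.003, -0.036], "delta_rot": [0, 0, 0]}, {"gripper": 1, "linear": [-0.05, -0.003, -0.046], "delta_rot": [0, 0, 0]}, {"gripper": 1, "linear": [-0.056, -0.003, -0.057], "delta_rot": [0, 0, 0]}, {"gripper": 1, "linear": [-0.061, -0.004, -0.068], "delta_rot": [0, 0, 0]}])

```text
clock: 23.55
position: [0.4236, -0.1554, 0.0717]
ee_rot: [-0.0, 0.999, 0.034, -0.0]
contact_force: [-0.7, -0.1, -0.5]
width: 0.0001
gripper_force: 0.0
```

Call:
send_rows(increments=[{"gripper": 1, "linear": [-0.003, 0, -0.008], "delta_rot": [0, 0, 0]}, {"gripper": 1, "linear": [-0.005, 0, -0.016], "delta_rot": [0, 0, 0]}, {"gripper": 1, "linear": [-0.005, 0, -0.02], "delta_rot": [0, 0, 0]}, {"gripper": 1, "linear": [-0.005, 0, -0.022], "delta_rot": [0, 0, 0]}, {"gripper": 1, "linear": [-0.005, 0, -0.022], "delta_rot": [0, 0, 0]}])

```text
clock: 24.05
position: [0.4188, -0.1553, 0.0519]
ee_rot: [-0.0, 0.999, 0.034, -0.001]
contact_force: [-5.2, 2.2, 13.9]
width: 0.0
gripper_force: 7.4
```

```bash
python3 -c "
from h import *
tool()"
```

```text
t 24.05 p [ 0.4188 -0.1553  0.0519] yaw_y -86.08 z [-0.001  0.    -1.   ] w 0.0 F [-5.2  2.2 13.9] q [-0.51  0.27  2.03 -0.    0.84  0.99] gf 7.374932440579869
```

Stopped at z = 0.052, the shut height. Lift away and check.

Call:
send_rows(increments=[{"gripper": 1, "linear": [0, 0, 0.01], "delta_rot": [0, 0, 0]}, {"gripper": 1, "linear": [0, 0, 0.04], "delta_rot": [0, 0, 0]}, {"gripper": 1, "linear": [0, 0, 0.08], "delta_rot": [0, 0, 0]}, {"gripper": 1, "linear": [-0.02, 0.03, 0.12], "delta_rot": [0, 0, 0]}, {"gripper": 1, "linear": [-0.04, 0.07, 0.14], "delta_rot": [0, 0, 0]}, {"gripper": 1, "linear": [-0.06, 0.11, 0.14], "delta_rot": [0, 0, 0]}, {"gripper": 1, "linear": [-0.08, 0.15, 0.14], "delta_rot": [0, 0, 0]}, {"gripper": 1, "linear": [-0.08, 0.18, 0.14], "delta_rot": [0, 0, 0]}])

```text
clock: 24.85
position: [0.3365, 0.0264, 0.1911]
ee_rot: [-0.0, 0.999, 0.034, 0.0]
contact_force: [0.3, 0.5, 0.2]
width: 0.0
gripper_force: 0.0
```

Run:
```python
from h import *
tool();d=cam('scene');t=cam('top')
cv2.imwrite('pics/z8.png',np.hstack([cv2.resize(d['pixels'][150:350,230:450],(400,364)),cv2.resize(t['pixels'][180:362,280:480],(400,364))]))
c=lambda X,Y,Z:[.4595+.9976*X-.0698*Y,-.2079+.0698*X+.9976*Y,Z]
pts=[c(-.066,.093,.052),c(-.066,-.093,.052)];A=proj(d,pts);B=proj(t,pts)
print(((A-[230,150])*400/220).round(0).tolist(),((B-[280,180])*2+[400,0]).round(0).tolist())
```

```text
t 24.85 p [0.3365 0.0264 0.1911] yaw_y -86.11 z [ 0.  0. -1.] w 0.0 F [0.3 0.5 0.2] q [-0.13 -0.06  2.01  0.    1.2   1.37] gf 0.0
[[290.0, 182.0], [357.0, 144.0]] [[577.0, 243.0], [763.0, 235.0]]
```

View pics/z8.png

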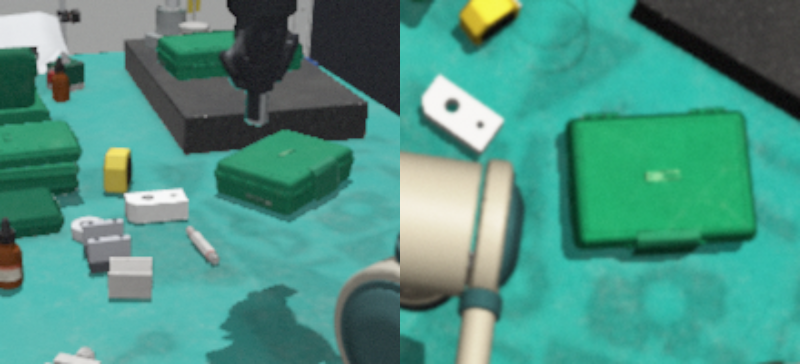

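The case is shut and level (top crop 570–755 × 110–245), the stand is empty, and the bystanders are where they were. Arm is clear, so I'm handing in.

```bash
python3 -c "
from rig import sign_off
print(sign_off())"
```

```text
the job is handed in; nothing more can be done
None
```

The job is handed in at about 25 s: the block lies flat between the ears, the keeper bar is down over it, the lid is shut, and the bystanders look unmoved in the last pictures; no verdict was shown.

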